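Fit the dry bath's block, mix a sample tube and stand it to warm

TASK

Plug the heating block with the single wide bore squarely into the well of the dry bath until it sits fully home. Then take the tall tube from the rack, press its foot down on the mixer's sprung pad until the pad is fully depressed and hold it there for about a second, and finally stand the tube in the block's bore, right down on its floor. Keep the tube upright throughout, and leave the other block, the short tubes and the bottle where they are.

Things in the scene. Friction and masses are not known exactly. Their poses are not given: they have to be found in the camera images.
- dry_bath: Dry bath: fixed white box 190 (x) x 150 (y) x 75 mm high with a flat top. Its top has one rectangular well, 55 (x) x 83 (y) mm and 30 mm deep, and a grey control panel nearer the robot. Origin: centre of the underside. The well's centre lies 15 mm along its +x from the origin
- well_floor (a point): Centre of the floor of the dry bath's well, 45 mm above the table (30 mm below the bath's top); axes as the dry bath's: the well's long side is along y
- heat_block: Loose bare aluminium block 52 (x) x 80 (y) x 66 mm high, about 0.5 kg, with one wide round bore (33 mm across, 45 mm deep) in the middle of its top; its foot is chamfered 4 mm all round. Fits the well either way round and stands 36 mm out of it when home. Starts upright on the table. Origin: centre of its underside, z up
- bore_floor (a point): Centre of the floor of the heating block's bore, 21 mm above the block's underside and 45 mm below its top
- spare_block: The other aluminium block, same outside 52 (x) x 80 (y) x 66 mm, but with eight small dark holes in its top and no wide bore: to be left alone. Origin: centre of its underside
- mixer: Tube mixer: fixed grey box 115 (x) x 100 (y) x 63 mm high with a round black rubber pad above its middle. Origin: centre of its underside
- pad_top (a point): Centre of the upper face of the mixer's pad (a flat rubber disc 52 mm across), 91 mm above the table when up; moves down with the pad
- mixer_pad (a joint): Travel of the mixer's sprung pad in m: 0 up, 0.008 fully depressed (takes about 7 N); springs back when let go
- tube_rack: Tube rack: fixed white block 230 (x) x 64 (y) x 62 mm high with three round holes 32 mm across and 50 mm deep in a row along x, 75 mm apart, the middle one at the centre. Origin: centre of its underside. The tubes stand on the hole floors, 12 mm above the table
- tall_tube: The tall capped plastic tube, 115 mm high, about 70 g, in any one of the three rack holes. Body 28 mm across with a foot tapering to a flat 20 mm bottom; screw cap 33 mm across over the top 22 mm. Origin: centre of its bottom, z up towards the cap. In the rack its top is 127 mm above the table
- short_tube_a: A short capped tube of the same make in the rack, 80 mm high, top 92 mm above the table: to be left alone. Origin: centre of its bottom
- short_tube_b: The other short tube in the rack, as short_tube_a: to be left alone. Origin: centre of its bottom
- reagent_bottle: Amber bottle 60 mm across and 130 mm high standing on the table: to be left alone. Origin: centre of its underside
Not all that is in view belongs to the job. Leave any pink look-alike of the heat_block alone.

How it is judged:
On the way, in this order (a step that is already met when the one before it is completed fails the run):
1. the heating block sits fully home in the dry bath's well (z of heat_block in the frame of well_floor below 0.004 m and horizontal distance between heat_block and well_floor below 0.005 m and angle between the y axis of heat_block and the y axis of dry_bath, either way round below 0.08 rad and angle between heat_block's own z axis and vertical below 0.06 rad), for 0.2 s.
2. the tall tube presses the mixer's pad fully down for half a second (value of joint mixer_pad above 0.0065 m and contact force between tall_tube and mixer above 2.5 N), for 0.5 s.
At the end, for the whole second after the job is handed in: The heating block is home in the well (underside within 4 mm of the well floor and 5 mm of its centre, square within 0.08 rad), and the tall tube stands at rest and upright (within 0.2 rad) in the block's bore, its bottom within 5 mm of the bore's floor and 7 mm of its centre (all of step 1 and z of tall_tube in the frame of bore_floor below 0.005 m and horizontal distance between tall_tube and bore_floor below 0.007 m and angle between tall_tube's own z axis and vertical below 0.2 rad and linear speed of each of tall_tube, heat_block below 0.03 m/s); the robot touches nothing.
It fails at once if the tall tube is tipped more than 0.7 rad (angle between tall_tube's own z axis and vertical above 0.7 rad).
It fails at once if the other block, a short tube or the bottle is moved by more than 25 mm (distance of any of spare_block, short_tube_a, short_tube_b, reagent_bottle from where it was at the start of the episode above 0.025 m).
It also fails if it takes over 72 s, if anything falls off the work surface, if the arm or the gripper's body presses on something with over 40 N, if the wrist force passes 120 N, or if a joint passes its speed limit or range.

ROBOT

A 6-joint arm with a two-finger parallel gripper is mounted at the origin on the work surface. World frame = base frame: x ahead of the robot, y to its left, z up, the work surface at z = 0. Lengths are in m, angles in rad, forces in N, time in s.
With the tool pointing down it reaches from about 0.275 to 1 m from the base axis. Payload 8.4 kg.
Tool frame: the origin (TCP) lies on the centre line of the jaws, within the pads' length; the fingertips stand 17 mm ahead of it and the grasp point (between the pads) lies 2 mm behind it (bot.tcp_to_tips is the y of the fingertips in the tool frame, in m); y points along the fingers, z is the direction in which the jaws open and shut, and the axes are right-handed (so a half turn about y gives the same grasp; the last joint's range is limited). The gripper opens to 85 mm and grips with 20 to 120 N. Pads are 22 mm wide; open, the fingers measure 114 mm over their backs; the gripper's body (76 mm by 85 mm) begins 54 mm behind the grasp point. The pads swing forward as they close: fully open they stand 13 mm farther back than shut.
Start: joints at [1.258, 0.353, 1.633, -0, 1.155, -0.002], TCP at [0.191, 0.595, 0.248] pointing down, gripper open.
Joint ranges: [-2.63, 2.63], [-0.92, 2.1], [0.06, 2.66], [-1.3, 4.44], [0, 2.69], [-3.02, 3.02]. Speed limits (rad/s): [2.22, 2.22, 2.79, 3.14, 3.14, 3.14].

INTERFACE

Orientations are given as a unit quaternion [x, y, z, w].
In Python, from workcell import bot, hand, kinematics, get_obs, vision, hand_in gives the robot as it stands. The module is installed in compiled form; this text tells all that it offers. Calls block until the motion is done:
- bot.reach(position, orientation): joint-space move of the TCP to a pose.
- bot.servo_line(position, ori=None, velocity=0.15): straight line of the TCP; ori=None keeps the orientation; velocity is the mean speed in m/s.
- bot.goto_joints(angles): joint-space move.
- hand.move_gripper(opening, strength=None): finger opening in m; strength is the grip in N (None keeps the last); returns when the fingers have stopped.
- bot.dwell(seconds).
- kinematics.solve_ik(position, orientation): joint angles nearest the present ones, or None.
- get_obs(): the state.
- vision.read_camera(name): name is "scene" or "top"; returns a dict with "frame" (384x512x3 uint8, red, green, blue), "intrinsics" (3x3 intrinsics, pixels), "view" (4x4, takes a point from world to camera coordinates). Camera axes: x right, y down, z forward; pixel columns grow to the right and rows downward; lengths in m; the calibration is good to about 2 mm. A picture is of the moment at which its call begins. There is no depth.
A pose or a line that the arm cannot do raises bot.IKError and nothing moves.
- hand_in(): hands the job in, once; it reports no verdict.
The state is a dict: "time_s": time; "joint_pos": joint angles; "joint_vel": joint speeds; "joint_efforts": joint torques, N m; "position": TCP position; "orientation": TCP orientation; "wrist_force": force on the tool from outside, world axes, zero at the start; "ft_torque": the same for the moment, N m; "gripper_width": finger opening in m.
Only numpy, scipy, OpenCV 4.12 (cv2) and the standard library are available. Lean on these libraries where they do the work, as an engineer would, in place of code of your own. Each camera call takes 0.05 s, during which the arm holds its last target.

## Working session

There is one attempt and no reset: what is moved stays moved. The work goes in short steps, each a Python script; the robot and the scene stay as the last script left them, time stands still between calls to the robot, and variables do not carry over. Pictures are saved under pics/ and viewed, and the job is handed in when it is done.

```bash
mkdir -p pics; ls; python3 - <<'E'
from workcell import bot, hand, kinematics, get_obs, vision
import cv2, numpy as np
o=get_obs(); print(o)
for n in ("scene","top"):
    c=vision.read_camera(n); cv2.imwrite(f"pics/{n}0.png",cv2.cvtColor(c["frame"],cv2.COLOR_RGB2BGR))
    print(n,c["intrinsics"],c["view"])
E
```

```text
pics
{'time_s': 0.0, 'joint_pos': array([ 1.25763780e+00,  3.53655644e-01,  1.63415477e+00,  7.14107065e-06,
        1.15522901e+00, -2.40074660e-03]), 'joint_vel': array([ 0.00073632, -0.00068756, -0.00012584,  0.00267615,  0.00142907,
        0.00114481]), 'joint_efforts': array([-2.20376714e-03, -6.05248547e+01, -3.42077422e+01, -5.94440780e-05,
        9.27978486e-03, -1.96749608e-05]), 'position': array([0.19096493, 0.59461309, 0.24754817]), 'orientation': array([ 0.6990927 , -0.10951154,  0.10934624, -0.69808311]), 'wrist_force': array([-0.14154757,  0.52949453, -0.74566785]), 'ft_torque': array([-0.00196306, -0.00563394, -0.0240653 ]), 'gripper_width': 0.08561055132072924}
scene [[374.99189723   0.         260.7365867 ]
 [  0.         374.99189723 193.27967684]
 [  0.           0.           1.        ]] [[-0.87730315  0.4797729  -0.01253584  0.47464363]
 [ 0.32566938  0.57592028 -0.74983684 -0.11100353]
 [-0.35253175 -0.66191676 -0.66150402  1.17955924]
 [ 0.          0.          0.          1.        ]]
top [[366.30926282   0.         250.10218066]
 [  0.         366.30926282 190.34559301]
 [  0.           0.           1.        ]] [[ 0.00308526 -0.99990309  0.01357531 -0.0180228 ]
 [-0.99776823 -0.00398361 -0.06665353  0.50660657]
 [ 0.06670115 -0.01333937 -0.99768383  0.92949559]
 [ 0.          0.          0.          1.        ]]
```

View pics/top0.png

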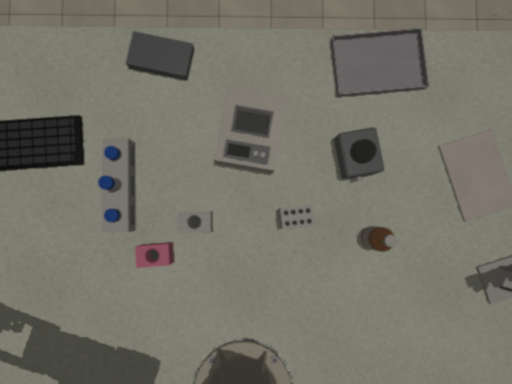

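View pics/scene0.png

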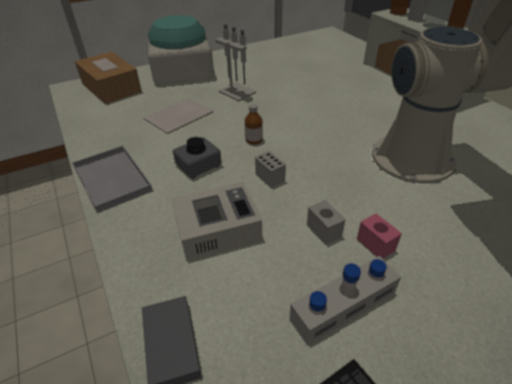

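The top view shows the bare block near pixel (195,222), its pink copy at (154,255) and the bath well at (253,121). The pad is at (363,151) and the rack tubes are at (112,153), (107,183) and (112,215). I'll zoom in to measure them.

```bash
cat > h.py <<'E'
import cv2, numpy as np
from workcell import bot, hand, kinematics, get_obs, vision, hand_in
def cast(c,uv,z):
    K=np.array(c["intrinsics"]);V=np.array(c["view"]);R=V[:3,:3];t=V[:3,3]
    uv=np.atleast_2d(uv).astype(float)
    d=(np.linalg.inv(K)@np.c_[uv,np.ones(len(uv))].T).T@R
    o=-R.T@t
    return o+d*((z-o[2])/d[:,2])[:,None]
def proj(c,P):
    K=np.array(c["intrinsics"]);V=np.array(c["view"])
    p=(V[:3,:3]@np.atleast_2d(P).T).T+V[:3,3]; q=(K@p.T).T
    return q[:,:2]/q[:,2:]
def tri(c1,p1,c2,p2):
    A=[]
    for c,p in((c1,p1),(c2,p2)):
        M=np.array(c["intrinsics"])@np.array(c["view"])[:3]
        A+=[p[0]*M[2]-M[0],p[1]*M[2]-M[1]]
    X=np.linalg.svd(np.array(A))[2][-1]; return X[:3]/X[3]
def crop(c,box,s,name):
    x0,y0,x1,y1=box
    im=cv2.cvtColor(c["frame"],cv2.COLOR_RGB2BGR)[y0:y1,x0:x1]
    cv2.imwrite(f"pics/{name}.png",cv2.resize(im,None,fx=s,fy=s,interpolation=cv2.INTER_CUBIC))
E
python3 - <<'E'
from h import *
import pickle
c={n:vision.read_camera(n) for n in("top","scene")}; pickle.dump(c,open("c0.pkl","wb"))
crop(c["top"],(90,80,290,280),4-1,"t1") 
t=c["top"]
for n in("top","scene"):
    h=cv2.cvtColor(c[n]["frame"],cv2.COLOR_RGB2HSV)
    m=cv2.inRange(h,(105,120,60),(130,255,255))
    k,l,st,ce=cv2.connectedComponentsWithStats(m)
    for i in range(1,k):
        if st[i,4]>20: print(n,st[i],ce[i], [cast(c[n],ce[i],z)[0].round(4) for z in(.092,.127)])
E
```

```text
top [105 147  14  12 132] [111.23484848 152.31818182] [array([0.5912, 0.316 , 0.092 ]), array([0.5852, 0.3031, 0.127 ])]
top [ 99 176  14  13 149] [105.5704698  182.11409396] [array([0.5198, 0.3273, 0.092 ]), array([0.5168, 0.314 , 0.127 ])]
top [105 209  14  13 142] [111.37323944 214.96478873] [array([0.4422, 0.3115, 0.092 ]), array([0.4423, 0.2988, 0.127 ])]
scene [371 260  15  13 146] [377.99315068 265.69178082] [array([0.4431, 0.3148, 0.092 ]), array([0.4675, 0.3321, 0.127 ])]
scene [344 264  16  14 172] [351.71511628 270.6627907 ] [array([0.4969, 0.2988, 0.092 ]), array([0.5181, 0.317 , 0.127 ])]
scene [311 292  15  15 183] [317.9726776  298.79234973] [array([0.5925, 0.3189, 0.092 ]), array([0.6083, 0.3359, 0.127 ])]
```

View pics/t1.png

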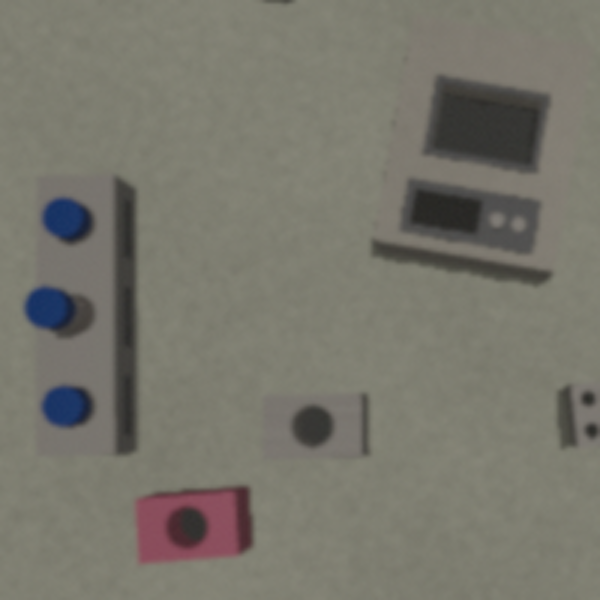

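```bash
python3 - <<'E'
from h import *
import pickle
c=pickle.load(open("c0.pkl","rb"))
for n,box in(("top",(170,195,230,250)),("top",(205,90,290,180)),("top",(330,120,390,185)),("scene",(165,130,275,260)),("scene",(300,195,355,245))):
    f=c[n]["frame"]; x0,y0,x1,y1=box
    a=f[y0:y1,x0:x1].astype(int)
    g=a.sum(2)//3
    s=a[...,1]-a[...,2]   # green-blue
    v=np.hstack([g,np.clip(s*6,0,255)]).astype(np.uint8)
    print(n,box,s.min(),s.max())
    cv2.imwrite(f"pics/m_{n}_{x0}.png",cv2.resize(v,None,fx=4 if x1-x0<100 else 3,fy=4 if x1-x0<100 else 3,interpolation=cv2.INTER_CUBIC))
E
ls pics
```

```text
top (170, 195, 230, 250) -7 15
top (205, 90, 290, 180) -1 15
top (330, 120, 390, 185) -1 15
scene (165, 130, 275, 260) -4 16
scene (300, 195, 355, 245) 1 16
m_scene_165.png
m_scene_300.png
m_top_170.png
m_top_205.png
m_top_330.png
scene0.png
t1.png
top0.png
```

View pics/m_top_170.png

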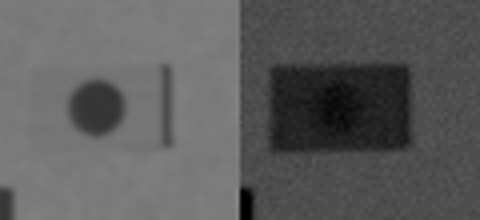

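View pics/m_top_205.png

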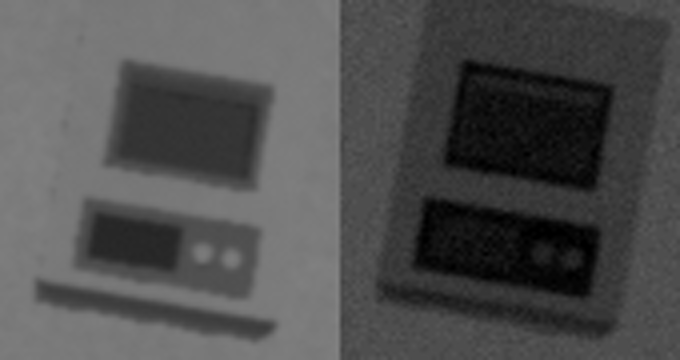

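View pics/m_top_330.png

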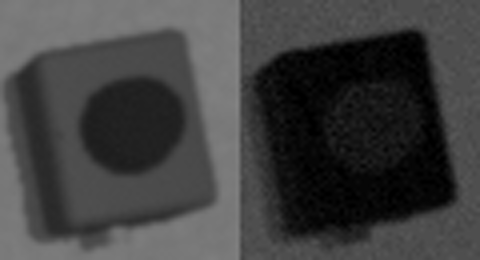

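View pics/m_scene_165.png

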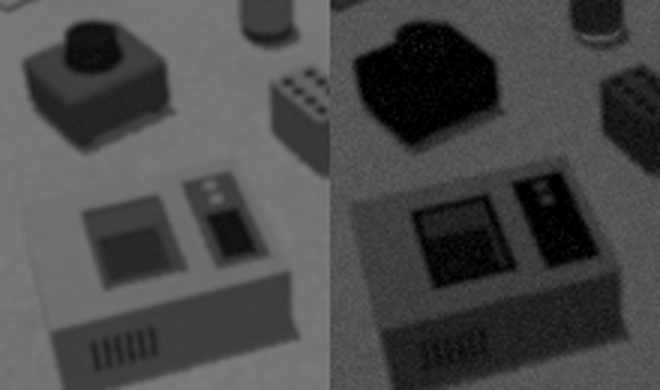

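```bash
cat >> h.py <<'E'
def rects(c,box,thr,z,dark=None,minpx=60,side="lt",blur=1):
    """G-B mask (or gray<dark) in box -> minAreaRect of pixel contours lifted to plane z"""
    x0,y0,x1,y1=box
    S=4
    a=c["frame"][y0:y1,x0:x1].astype(np.float32)
    g=(a.mean(2) if dark is not None else a[...,1]-a[...,2])
    g=cv2.GaussianBlur(g,(0,0),blur)
    g=cv2.resize(g,None,fx=S,fy=S,interpolation=cv2.INTER_CUBIC)
    m=((g<(dark if dark is not None else thr))*255).astype(np.uint8)
    out=[]
    for k in cv2.findContours(m,cv2.RETR_LIST,cv2.CHAIN_APPROX_NONE)[0]:
        if cv2.contourArea(k)<minpx*S*S: continue
        uv=(k[:,0,:]+.5)/S-.5+[x0,y0]
        P=cast(c,uv,z)[:,:2]
        M=cv2.moments((P*1e3).astype(np.float32)); cen=np.array([M['m10'],M['m01']])/M['m00']/1e3
        r=cv2.minAreaRect((P*1e3).astype(np.float32))
        out.append((cen.round(4),np.array(r[0]).round(1),np.array(r[1]).round(1),round(r[2],2),uv.mean(0).round(1)))
    return out
E
python3 - <<'E'
from h import *
import pickle
c=pickle.load(open("c0.pkl","rb"));t=c["top"];s=c["scene"]
for n in c: V=c[n]["view"]; print(n,-V[:3,:3].T@V[:3,3])
p=lambda n,r:[print(n,*x) for x in r]
p("block",rects(t,(173,200,225,245),8.5,.066)); p("bore",rects(t,(173,200,210,245),0,.066,dark=95))
p("boreS",rects(s,(300,195,355,245),0,.066,dark=95))
p("wellT",rects(t,(228,95,280,138),5.5,.075))
p("wellTdark",rects(t,(228,95,280,138),5.5,.045,dark=80))
p("bathT",rects(t,(205,80,290,180),8.5,.075))
p("padT",rects(t,(330,120,390,185),0,.091,dark=50))
p("padS",rects(s,(180,132,225,160),0,.091,dark=45))
p("rackT",rects(t,(95,130,140,240),8.5,.062))
for x,z in ((0,0),):pass
a=t["frame"].astype(int); print((a[225,170:225,1]-a[225,170:225,2]), a[225,170:225].mean(1).astype(int)); print((a[85:145,252,1]-a[85:145,252,2]),a[85:145,252].mean(1).astype(int))
E
```

```text
top [ 0.44353312 -0.00360404  0.96135449]
scene [0.86838889 0.61697807 0.70299869]
block [0.4266 0.1187] [426.7 118.8] [50.4 83.1] 0.77 [194.6 221.7]
bore [0.4269 0.1211] [427.1 121. ] [34.5 34.5] 45.48 [193.8 221.5]
boreS [0.452  0.1505] [450.5 151.2] [123.   90.4] 52.62 [326.1 223.8]
wellT [ 0.6733 -0.0189] [672.8 -18.8] [95.1 69. ] 79.6 [251.7 121.2]
wellTdark [ 0.6814 -0.0194] [681.3 -19.4] [91.9 63.7] 80.14 [251.6 121. ]
bathT [0.5608 0.0006] [561.6   0.6] [142.1  15.3] 80.3 [243.4 166.5]
bathT [ 0.5977 -0.0059] [597.6  -5.6] [118.3  53.3] 80.25 [246.3 151.5]
bathT [ 0.6737 -0.0186] [673.5 -19. ] [103.1  75.2] 79.91 [251.5 121. ]
padT [ 0.5984 -0.2861] [ 599.1 -285.8] [56.  62.5] 44.57 [362.6 150.7]
padT [ 0.5814 -0.2312] [ 581.8 -231.1] [97.3 10.7] 11.15 [340.1 157.8]
padS [ 0.584 -0.195] [ 585.6 -201.3] [33.3 43.5] 60.35 [212.2 157.2]
padS [ 0.6072 -0.2698] [ 607.8 -271.1] [88.6 57.1] 76.84 [195.4 146.2]
rackT [0.517  0.3085] [517.1 314.1] [229.3  95.1] 1.85 [117.8 185.3]
[14 13 13 13 13 14 12 10  8  6  6  6  6  7  6  6  6  5  5  4  4  2  2  3
  3  3  2  4  3  5  5  5  5  6  6  5  6  6  6  6  5  5  9 11 13 13 14 13
 13 12 13 12 13 14 12] [121 120 120 120 121 121 120 119 119 118 118 118 118 119 118 118 115 104
  84  68  61  57  54  54  54  54  53  55  61  75  95 111 117 117 118 116
 117 117 117 114  98  78  91 112 123 125 126 124 124 122 121 123 123 124
 123]
[13 13 12 12 11  9  9 10 10 10 11  9 10  9 10  9  9  9 10  9 10  9  8  4
  3  3  7  7  5  2  2  1  2  1  2  3  3  4  3  3  2  2  3  1  3  3  2  3
  2  4  7 10 10  9 10  9  9  9  7  4] [118 119 120 119 119 119 119 120 120 122 121 122 121 122 121 120 121 120
 121 122 122 119 108  86  75  67  62  61  53  47  50  53  52  52  52  51
  51  52  52  51  53  53  52  52  53  52  55  63  76  88 107 117 119 119
 120 119 119 117 107  87]
```

```bash
python3 - <<'E'
from h import *
import pickle
c=pickle.load(open("c0.pkl","rb"));t=c["top"];s=c["scene"]
p=lambda n,r:[print(n,*x) for x in r]
for th in(65,75,85): p("boreS%d"%th,rects(s,(313,203,338,220),0,.066,dark=th,minpx=25,blur=.6))
for th in(4.5,5.5,6.5): p("wellS",rects(s,(190,190,229,230),th,.075,blur=.8))
for th in(65,75): p("boreT%d"%th,rects(t,(173,200,210,245),0,.066,dark=th,blur=.6))
for th in(56,60,65): p("wellTin",rects(t,(228,95,280,138),0,.075,dark=th,blur=.6))
for P in proj(s,[[.4268,.1205,.066],[.6733,-.0189,.075]]): print(P)
crop(s,(180,180,240,240),8,"ws"); crop(s,(300,195,350,245),8,"bs")
E
```

```text
boreS65 [0.4258 0.1203] [426.1 120.3] [25.  28.2] 60.58 [326.1 212.9]
boreS75 [0.4569 0.1183] [454.  116.4] [22.9 16.1] 60.62 [315.1 216.9]
boreS75 [0.4259 0.1201] [426.1 120.4] [31.  30.6] 72.95 [326.1 212.9]
boreS85 [0.4557 0.1178] [451.8 116.5] [26.5 17.7] 55.41 [315.2 216.6]
boreS85 [0.4259 0.12  ] [426.2 120.6] [34.4 34.3] 60.58 [326.  212.9]
wellS [ 0.6676 -0.046 ] [667.6 -46.1] [29.5 52.4] 77.53 [206.5 203. ]
wellS [ 0.6717 -0.0214] [671.7 -21.4] [92.8 65.4] 80.39 [208.8 210.2]
wellS [ 0.6716 -0.0216] [671.7 -21.5] [94.9 66.8] 80.35 [208.8 210.1]
wellS [ 0.6716 -0.0217] [671.7 -21.5] [97.  68.4] 80.37 [208.7 210.2]
boreT65 [0.4271 0.1207] [427.  120.6] [27.4 26.4] 14.19 [193.9 221.4]
boreT75 [0.4269 0.1209] [426.7 120.9] [30.3 29.1] 0.7 [193.8 221.5]
wellTin [ 0.6713 -0.0198] [671.5 -19.9] [78. 45.] 80.14 [252. 122.]
wellTin [ 0.6716 -0.0194] [671.8 -19.5] [80.5 48.5] 80.25 [251.9 121.9]
wellTin [ 0.6727 -0.0192] [673.1 -19.4] [82.6 53.5] 80.59 [251.7 121.5]
[325.82281451 213.11299209]
[208.51162549 210.32734318]
```

View pics/ws.png

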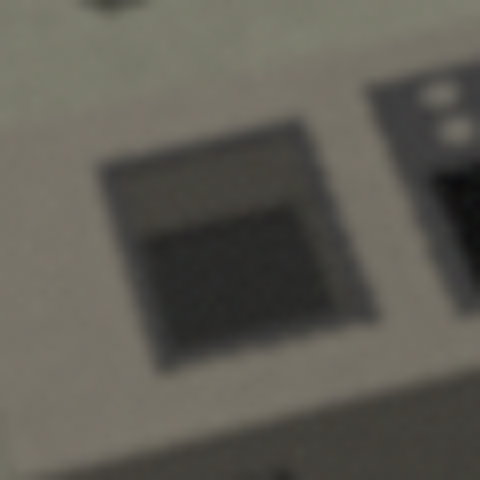

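View pics/bs.png

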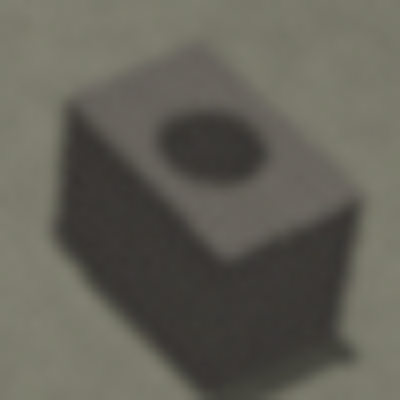

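```bash
cat >> h.py <<'E'
from scipy.spatial.transform import Rotation as Rn
def down(psi):
    z=np.array([np.cos(psi),np.sin(psi),0]);y=np.array([0,0,-1.]);x=np.cross(y,z)
    return Rn.from_matrix(np.c_[x,y,z]).as_quat()
def st(tag=""):
    o=get_obs(); print(tag,"t",round(o["time_s"],2),"p",o["position"].round(4),"F",o["wrist_force"].round(1),"T",o["ft_torque"].round(2),"w",round(o["gripper_width"],4),"j",o["joint_pos"].round(2)); return o
E
python3 - <<'E'
from h import *
print(bot.tcp_to_tips)
o=st(); print(Rn.from_quat(o["orientation"]).as_matrix().round(3))
for nm,P,ps in(("blk",[.4265,.1206,.2],.013),("well",[.6725,-.0202,.25],-.173),("tube",[.517,.315,.3],0),("tube90",[.517,.315,.3],np.pi/2),("pad",[.601,-.29,.3],-.6)):
    for f in(0,np.pi): print(nm,f,np.round(kinematics.solve_ik(P,down(ps+f)),2))
E
```

```text
0.017
 t 0.2 p [0.1911 0.5948 0.2478] F [-0.4 -1.4  0.3] T [-0.01 -0.01  0.03] w 0.0853 j [ 1.26  0.35  1.63  0.    1.16 -0.  ]
[[ 0.952 -0.     0.306]
 [-0.306 -0.001  0.952]
 [-0.    -1.    -0.001]]
blk 0 [ 0.27  0.13  2.06 -0.    0.96  0.26]
blk 3.141592653589793 [ 0.27  0.13  2.06 -0.    0.96 -2.88]
well 0 [-0.03  0.43  1.52 -0.    1.2   0.14]
well 3.141592653589793 [-0.03  0.43  1.52 -0.    1.2  -3.  ]
tube 0 [ 0.54  0.28  1.62 -0.    1.24  0.54]
tube 3.141592653589793 [ 0.54  0.28  1.62 -0.    1.24 -2.6 ]
tube90 0 [ 0.54  0.28  1.62 -0.    1.24 -1.03]
tube90 3.141592653589793 [ 0.54  0.28  1.62 -0.    1.24  2.12]
pad 0 [-0.45  0.38  1.48 -0.    1.28  0.15]
pad 3.141592653589793 [-0.45  0.38  1.48 -0.    1.28 -2.99]
```

Use the unflipped orientation. Next I'll grasp the block and lift it.

```bash
python3 - <<'E'
from h import *
q=down(.013)
bot.reach([.4265,.1206,.22],q)
bot.servo_line([.4265,.1206,.056],velocity=.12); st("down")
hand.move_gripper(.045,60); st("grip")
bot.servo_line([.4265,.1206,.2],velocity=.12); st("up")
bot.reach([.6725,-.0202,.22],down(-.173)); st("over")
c={n:vision.read_camera(n) for n in("top","scene")}
import pickle; pickle.dump(c,open("c1.pkl","wb"))
crop(c["top"],(160,60,340,210),4,"t2");crop(c["scene"],(120,80,320,230),4,"s2")
E
```

```text
down t 3.63 p [0.4269 0.1207 0.0565] F [-0.5  0.3  0.5] T [ 0.03 -0.07 -0.01] w 0.0856 j [ 0.27  0.38  2.16 -0.    0.6   0.26]
grip t 4.05 p [0.4264 0.1206 0.0565] F [-2.7  0.1  9. ] T [0.03 0.35 0.1 ] w 0.0511 j [0.27 0.38 2.16 0.   0.61 0.26]
up t 5.4 p [0.426  0.1205 0.1993] F [-0.9 -0.4 -6.3] T [0.04 0.   0.03] w 0.0512 j [ 0.27  0.13  2.06 -0.    0.96  0.26]
over t 6.5 p [ 0.6712 -0.0194  0.2193] F [-0.8  0.3 -5.5] T [ 0.05 -0.01 -0.03] w 0.0512 j [-0.03  0.45  1.55  0.    1.14  0.14]
```

View pics/t2.png

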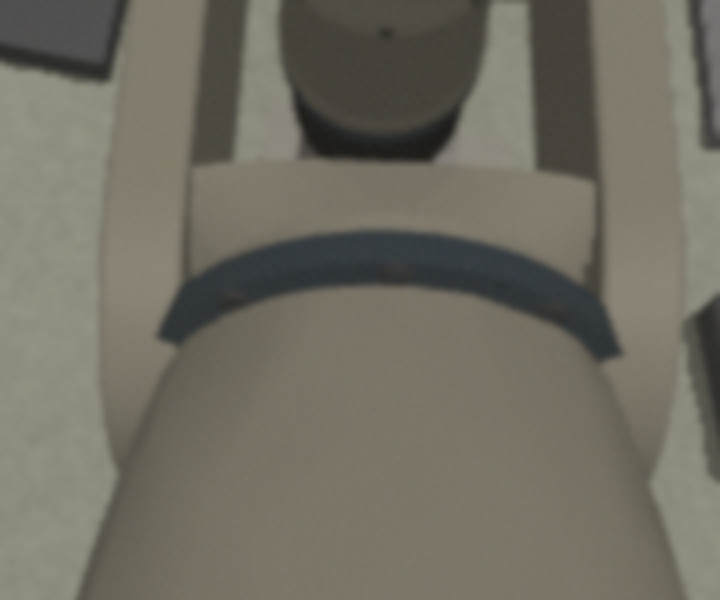

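View pics/s2.png

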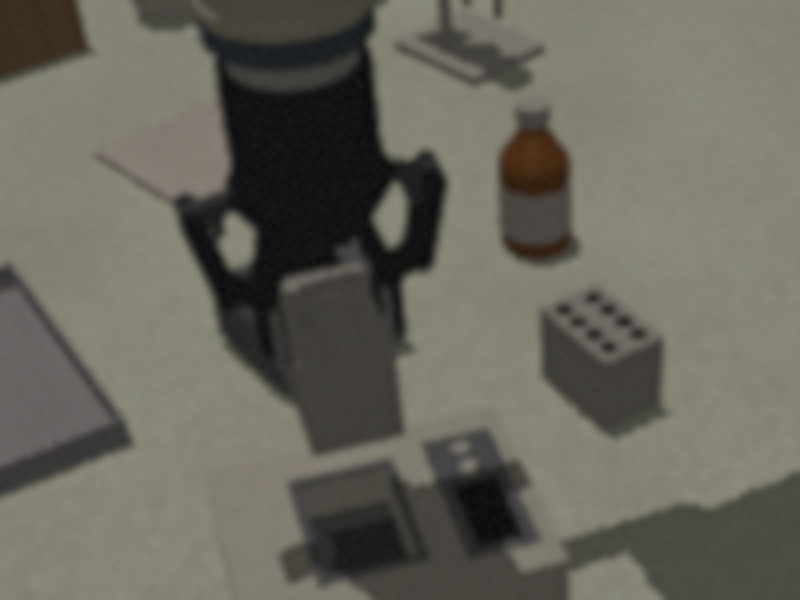

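```bash
python3 - <<'E'
from h import *
st()
bot.servo_line([.6725,-.0202,.139],velocity=.12); bot.dwell(.2); o=st("near")
print(Rn.from_quat(o["orientation"]).as_matrix()[:,2].round(4))
c={n:vision.read_camera(n) for n in("top","scene")}
import pickle; pickle.dump(c,open("c2.pkl","wb"))
crop(c["scene"],(160,120,280,240),5,"s3")
E
```

```text
t 6.6 p [ 0.6714 -0.019   0.22  ] F [-0.   0.3 -6.4] T [ 0.02  0.03 -0.03] w 0.0511 j [-0.03  0.45  1.55  0.    1.14  0.14]
near t 7.62 p [ 0.6731 -0.0202  0.14  ] F [-0.3 -0.6 -6.1] T [-0.06 -0.01  0.04] w 0.051 j [-0.03  0.53  1.61 -0.    1.    0.14]
[ 0.9851 -0.1721  0.0017]
```

View pics/s3.png

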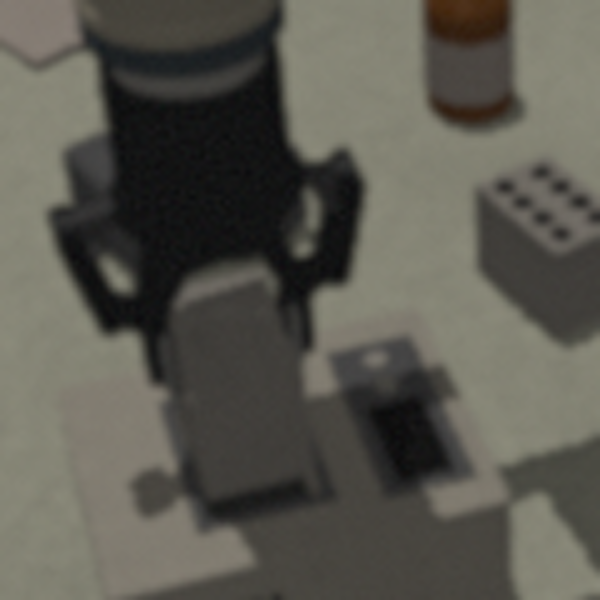

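```bash
python3 - <<'E'
from h import *
import pickle
c=pickle.load(open("c2.pkl","rb"))["scene"]
a=-.173;R=np.array([[np.cos(a),-np.sin(a)],[np.sin(a),np.cos(a)]])
for z,hx,hy,cen in((.0875,26,40,(.6731,-.0202)),(.0835,22,36,(.6731,-.0202)),(.150,26,40,(.6731,-.0202)),(.075,33.5,47.5,(.6725,-.0202))):
    for sx,sy in((1,1),(-1,1),(1,-1)):
        p=R@(np.array([sx*hx,sy*hy])/1e3)+cen
        print(z,sx,sy,((proj(c,[*p,z])[0]-[160,120])*5+2).round(0))
E
```

```text
0.0875 1 1 [205. 502.]
0.0875 -1 1 [315. 476.]
0.0875 1 -1 [171. 392.]
0.0835 1 1 [213. 501.]
0.0835 -1 1 [305. 478.]
0.0835 1 -1 [182. 402.]
0.15 1 1 [188. 402.]
0.15 -1 1 [303. 376.]
0.15 1 -1 [154. 294.]
0.075 1 1 [197. 536.]
0.075 -1 1 [337. 501.]
0.075 1 -1 [158. 405.]
```

The block's lower corners, at crop pixels (205,500) and (308,476), match the prediction to within about 1 mm. The gaps to the well rim look even. Inserting in force-checked steps.

```bash
python3 - <<'E'
from h import *
for z in(.133,.130,.127,.123,.117,.111,.106,.103,.1015):
    bot.servo_line([.6722,-.0202,z],velocity=.06); o=st(z)
    if o["wrist_force"][2]>20 or np.hypot(*o["wrist_force"][:2])>20: print("STOP");break
E
```

```text
0.133 t 7.97 p [ 0.6717 -0.0202  0.1323] F [-1.  -0.2 -6.2] T [-0.02  0.05 -0.  ] w 0.0508 j [-0.03  0.54  1.62 -0.    0.98  0.14]
0.13 t 8.22 p [ 0.672  -0.0202  0.1297] F [-1.  -0.  -6.3] T [-0.01  0.01 -0.01] w 0.051 j [-0.03  0.55  1.62 -0.    0.98  0.14]
0.127 t 8.47 p [ 0.672  -0.0202  0.1267] F [ 0.4 -0.9 -6.2] T [ 0.02 -0.01 -0.02] w 0.0511 j [-0.03  0.55  1.62 -0.    0.97  0.14]
0.123 t 8.72 p [ 0.6719 -0.0202  0.1226] F [ 0.3  0.6 -6.5] T [-0.   -0.03 -0.01] w 0.0514 j [-0.03  0.55  1.62 -0.    0.97  0.14]
0.117 t 8.97 p [ 0.6718 -0.0202  0.1164] F [ 0.4 -0.3 -6.3] T [-0.01 -0.01  0.05] w 0.051 j [-0.03  0.56  1.62 -0.    0.96  0.14]
0.111 t 9.22 p [ 0.6718 -0.0202  0.1104] F [-0.1  0.6 -5.9] T [-0.04 -0.01  0.05] w 0.051 j [-0.03  0.57  1.63  0.    0.95  0.14]
0.106 t 9.47 p [ 0.6719 -0.0202  0.1056] F [-0.1 -0.6 -6.4] T [-0.06  0.    0.04] w 0.0512 j [-0.03  0.57  1.63 -0.    0.94  0.14]
0.103 t 9.72 p [ 0.6721 -0.0202  0.1028] F [ 0.2  1.  -7.1] T [-0.01  0.01 -0.02] w 0.0512 j [-0.03  0.58  1.63  0.    0.93  0.14]
0.1015 t 9.97 p [ 0.6724 -0.0202  0.1017] F [-0.3 -0.3 -5.4] T [-0.02 -0.1  -0.04] w 0.0509 j [-0.03  0.58  1.63 -0.    0.93  0.14]
```

```bash
python3 - <<'E'
from h import *
for z in(.1005,.0995,.0985):
    bot.servo_line([.6724,-.0202,z],velocity=.06); o=st(z)
    if o["wrist_force"][2]>10: break
bot.dwell(.2); st()
hand.move_gripper(.085); st("open")
bot.servo_line([.6724,-.0202,.25],velocity=.2)
bot.reach([.517,.315,.25],down(0)); bot.dwell(.1);st()
c={n:vision.read_camera(n) for n in("top","scene")}
import pickle; pickle.dump(c,open("c3.pkl","wb"))
crop(c["top"],(180,60,330,210),4,"t4");crop(c["scene"],(160,150,280,260),5,"s4")
cv2.imwrite("pics/s4f.png",c["scene"]["frame"][...,::-1])
for n in c:
  for x in rects(c[n],(240,105,265,135) if n=="top" else (195,185,225,215),0,.111,dark=75,minpx=15,blur=.6): print(n,*x)
E
```

```text
0.1005 t 10.22 p [ 0.6725 -0.0202  0.1016] F [-4.   0.8  6.7] T [ 0.03  0.7  -0.02] w 0.0506 j [-0.03  0.58  1.63 -0.    0.93  0.14]
0.0995 t 10.47 p [ 0.6725 -0.0202  0.1016] F [-7.9  0.2 14.5] T [ 0.09  1.28 -0.01] w 0.051 j [-0.03  0.58  1.63 -0.    0.93  0.14]
 t 10.68 p [ 0.6724 -0.0202  0.1016] F [-7.5 -0.4 14.5] T [ 0.06  1.24 -0.03] w 0.0511 j [-0.03  0.58  1.63 -0.    0.93  0.14]
open t 11.12 p [ 0.6725 -0.0202  0.0994] F [ 0.3 -0.2 -0.2] T [-0.03 -0.02 -0.03] w 0.0852 j [-0.03  0.58  1.63  0.    0.93  0.14]
 t 13.5 p [0.5178 0.314  0.2499] F [-0.2  0.4  0.7] T [-0.07  0.02 -0.04] w 0.0854 j [ 0.54  0.32  1.67 -0.    1.15  0.54]
top [ 0.64   -0.0187] [639.3 -18.7] [60.3 11.7] 80.33 [251.9 131.1]
top [ 0.673  -0.0195] [673.2 -19.5] [29.4 28.9] 0.22 [252.2 117.3]
scene [0.684  0.0213] [688.4  16.1] [38.8 86.1] 38.1 [206.9 210.7]
scene [ 0.6722 -0.0208] [672.3 -20.7] [27.1 29. ] 60.55 [207.  198.7]
```

View pics/t4.png

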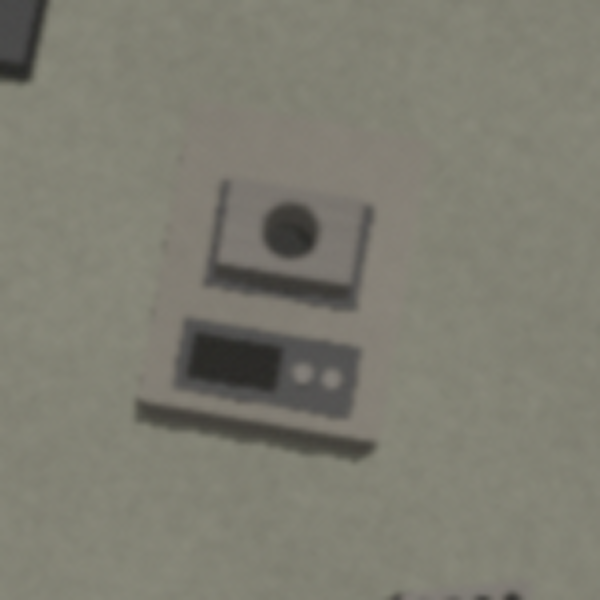

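View pics/s4.png

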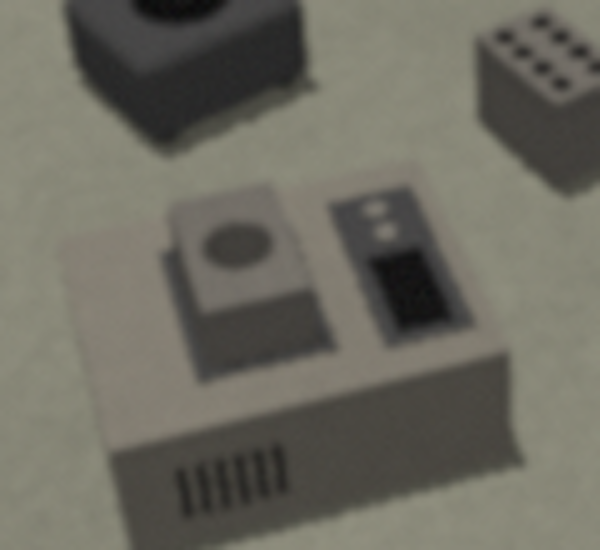

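View pics/s4f.png

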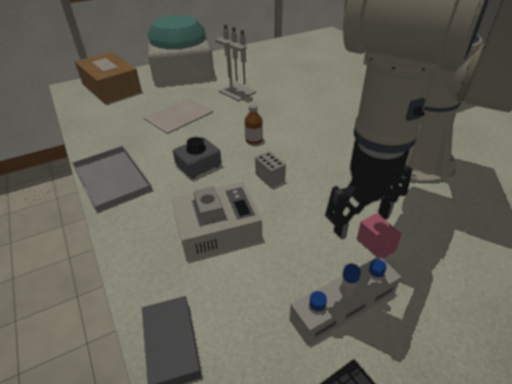

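Two views put the bore centre at about (0.6726, -0.0202), and the block sits square and home. The tall tube is the middle one. I'll grip it by the cap with the jaws along y, clear of the short tubes.

```bash
python3 - <<'E'
from h import *
import pickle
c=pickle.load(open("c3.pkl","rb"));print("bore tri",tri(c["top"],[252.2,117.3],c["scene"],[207.0,198.7]))
q=down(np.pi/2)
bot.reach([.517,.315,.22],q)
bot.servo_line([.517,.315,.112],velocity=.1); st("down")
hand.move_gripper(.025,50); st("grip")
bot.servo_line([.517,.315,.15],velocity=.1); st("lift")
bot.servo_line([.517,.315,.30],velocity=.15); bot.dwell(.1);st("up")
c={n:vision.read_camera(n) for n in("top","scene")}
pickle.dump(c,open("c4.pkl","wb"))
cv2.imwrite("pics/s5.png",c["scene"]["frame"][...,::-1]);crop(c["scene"],(280,180,420,340),4,"s5c");
E
```

```text
bore tri [ 0.67271896 -0.01936825  0.11227909]
down t 16.23 p [0.5174 0.3153 0.1127] F [-0.5 -0.1 -0.3] T [-0.02  0.    0.01] w 0.0848 j [ 0.54  0.48  1.78 -0.    0.88 -1.03]
grip t 16.77 p [0.5173 0.3151 0.1124] F [ 0.1 -0.9  4.2] T [-0.09  0.07  0.02] w 0.0315 j [ 0.54  0.48  1.78 -0.    0.88 -1.03]
lift t 17.31 p [0.5169 0.3149 0.15  ] F [-0.9 -0.6 -1.1] T [-0.03 -0.01  0.01] w 0.0313 j [ 0.54  0.43  1.76 -0.    0.95 -1.03]
up t 18.56 p [0.5166 0.3147 0.2988] F [ 0.1  0.5 -2.2] T [ 0.04  0.06 -0.  ] w 0.0318 j [ 0.54  0.28  1.62 -0.    1.24 -1.03]
```

View pics/s5.png

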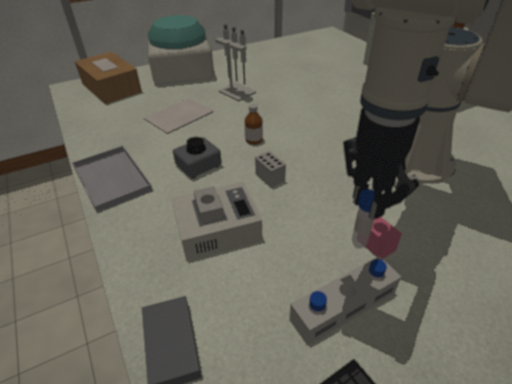

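View pics/s5c.png

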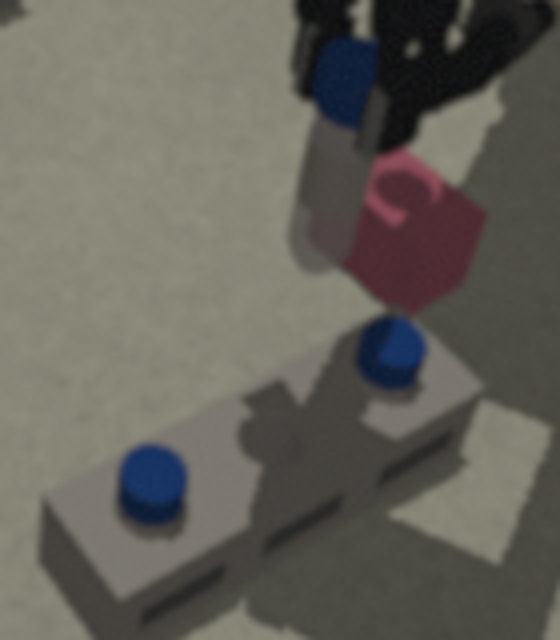

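The tube is held by its cap and the short tubes haven't moved. I'll check that it's upright against a projected vertical, then press it on the pad.

```bash
python3 - <<'E'
from h import *
import pickle
c=pickle.load(open("c4.pkl","rb"))["scene"]
print(((proj(c,[[.517,.315,.199],[.517,.315,.25],[.517,.315,.314]])-[280,180])*4).round(0))
q=down(np.pi/2)
bot.reach([.601,-.290,.30],q); bot.dwell(.1); st("over")
bot.servo_line([.601,-.290,.205],velocity=.15); bot.dwell(.1); st("near")
c={n:vision.read_camera(n) for n in("top","scene")}
pickle.dump(c,open("c5.pkl","wb"))
crop(c["scene"],(140,60,260,180),5,"s6")
E
```

```text
[[310. 258.]
 [330. 177.]
 [357.  62.]]
over t 20.94 p [ 0.6014 -0.289   0.3   ] F [-0.1 -0.2 -1.2] T [ 0.   -0.01 -0.05] w 0.0317 j [-0.45  0.38  1.48  0.    1.28 -2.02]
near t 21.82 p [ 0.6018 -0.2903  0.2064] F [-0.3  0.1 -1.3] T [0.06 0.02 0.04] w 0.0315 j [-0.45  0.46  1.57  0.    1.11 -2.02]
```

View pics/s6.png

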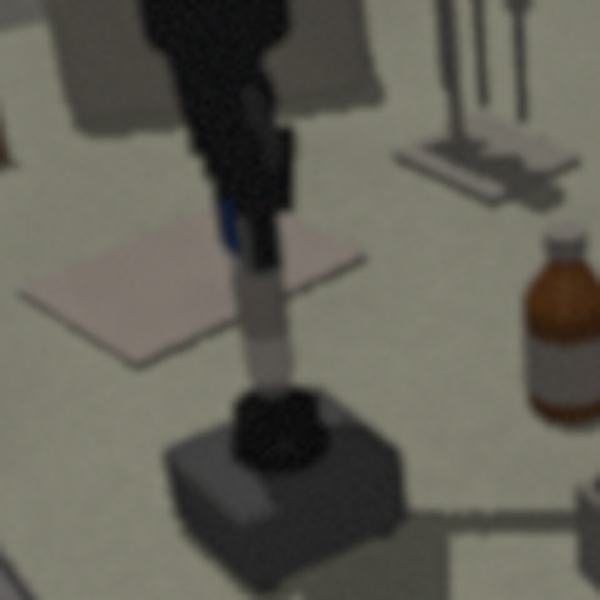

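```bash
python3 - <<'E'
from h import *
import pickle
c=pickle.load(open("c5.pkl","rb"))["scene"]
print(((proj(c,[[.6018,-.2903,.1064],[.6018,-.2903,.091],[.6018,-.2903,.2],[.6278,-.29,.091],[.5758,-.29,.091]])-[140,60])*5+2).round(0))
for z in(.195,.191,.189,.187,.185,.183,.182,.181,.180,.179):
    bot.servo_line([.6015,-.290,z],velocity=.06); o=st(z)
    if o["wrist_force"][2]>12: break
E
```

```text
[[272. 390.]
 [275. 412.]
 [250. 245.]
 [233. 424.]
 [317. 400.]]
0.195 t 22.24 p [ 0.6011 -0.2898  0.1943] F [ 0.3 -0.  -1.9] T [ 0.04 -0.05 -0.02] w 0.0317 j [-0.45  0.47  1.58  0.    1.09 -2.02]
0.191 t 22.49 p [ 0.6017 -0.2902  0.191 ] F [-0.6 -0.3  1.5] T [-0.04 -0.12 -0.05] w 0.0316 j [-0.45  0.47  1.59 -0.    1.08 -2.02]
0.189 t 22.74 p [ 0.6017 -0.2901  0.1892] F [ 1.1 -0.9  3.2] T [-0.08 -0.06  0.04] w 0.0316 j [-0.45  0.47  1.59 -0.    1.08 -2.02]
0.187 t 22.99 p [ 0.6017 -0.2901  0.1872] F [0.6 0.4 3.3] T [-0.14 -0.14  0.02] w 0.0314 j [-0.45  0.48  1.59 -0.    1.08 -2.02]
0.185 t 23.24 p [ 0.6017 -0.2901  0.1851] F [ 0.7 -1.   4.1] T [-0.14 -0.1   0.03] w 0.0315 j [-0.45  0.48  1.59 -0.    1.07 -2.02]
0.183 t 23.49 p [ 0.6018 -0.2901  0.1834] F [0.9 0.3 6.4] T [-0.11 -0.07 -0.03] w 0.0317 j [-0.45  0.48  1.59  0.    1.07 -2.02]
0.182 t 23.74 p [ 0.6022 -0.2902  0.1833] F [-0.7  1.3 11.9] T [0.03 0.11 0.  ] w 0.0313 j [-0.45  0.48  1.59  0.    1.07 -2.02]
0.181 t 23.99 p [ 0.6026 -0.2903  0.1832] F [-1.   1.1 16.4] T [0.28 0.28 0.03] w 0.0319 j [-0.45  0.48  1.59  0.    1.07 -2.02]
```

The pad has bottomed out: the force jumped to 16 N while z stayed at 0.183. I'll hold, lift, and move over the bore.

```bash
python3 - <<'E'
from h import *
import pickle
bot.dwell(1.2); st("held")
bot.servo_line([.6015,-.290,.30],velocity=.15); st("up")
bot.reach([.6726,-.0200,.30],down(np.pi/2)); bot.dwell(.1)
bot.servo_line([.6726,-.0200,.222],velocity=.15); bot.dwell(.1); st("near")
c={n:vision.read_camera(n) for n in("top","scene")}
pickle.dump(c,open("c6.pkl","wb"))
crop(c["scene"],(150,110,270,230),5,"s7")
print(((proj(c["scene"],[[.6726,-.02,.222-.1],[.6726,-.02,.111],[.6726,-.02,.2]])-[150,110])*5+2).round(0))
E
```

```text
held t 25.19 p [ 0.6026 -0.2903  0.1832] F [-0.7  0.8 16.2] T [0.27 0.3  0.03] w 0.0315 j [-0.45  0.48  1.59  0.    1.07 -2.02]
up t 26.13 p [ 0.6009 -0.2896  0.2985] F [-1.2  0.6 -1. ] T [-0.03  0.06 -0.04] w 0.0319 j [-0.45  0.38  1.48  0.    1.28 -2.02]
near t 28.08 p [ 0.6735 -0.0202  0.2235] F [-0.6 -0.4 -0.6] T [-0.02  0.01 -0.02] w 0.0317 j [-0.03  0.45  1.55  0.    1.14 -1.6 ]
[[284. 429.]
 [287. 447.]
 [265. 297.]]
```

View pics/s7.png

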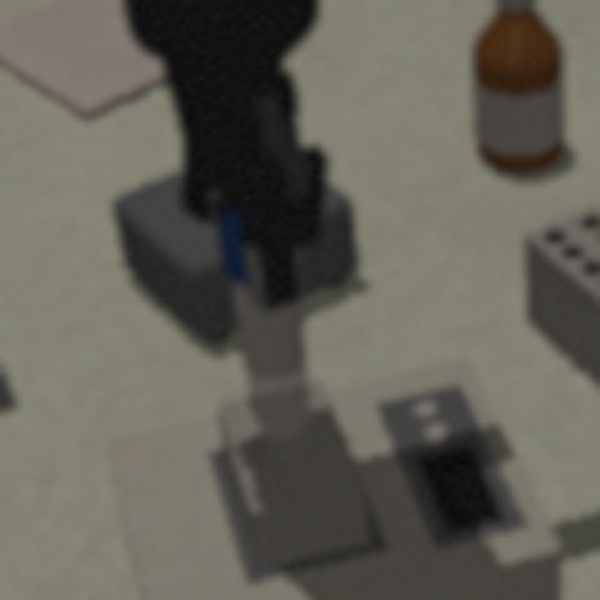

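The foot, at crop pixel (283,430), sits where projected, over the bore. Lowering with force checks.

```bash
python3 - <<'E'
from h import *
for z in(.208,.2,.19,.18,.172,.169,.1675,.1665,.1655,.1645):
    bot.servo_line([.6724,-.0200,z],velocity=.08); o=st(z); f=o["wrist_force"]
    if f[2]>6 or np.hypot(f[0],f[1])>8: print("STOP");break
E
```

```text
0.208 t 28.51 p [ 0.6718 -0.0199  0.207 ] F [-0.4  0.4 -0.6] T [0.06 0.02 0.02] w 0.032 j [-0.03  0.46  1.56 -0.    1.12 -1.6 ]
0.2 t 28.76 p [ 0.672  -0.02    0.1992] F [ 0.1 -0.1 -0.9] T [ 0.02  0.05 -0.03] w 0.0319 j [-0.03  0.47  1.57 -0.    1.1  -1.6 ]
0.19 t 29.03 p [ 0.6719 -0.02    0.1892] F [-0.6  0.4 -0.5] T [0.06 0.   0.01] w 0.0316 j [-0.03  0.48  1.58 -0.    1.09 -1.6 ]
0.18 t 29.31 p [ 0.6719 -0.02    0.1792] F [ 0.7 -0.7 -0.5] T [ 0.03 -0.07  0.03] w 0.032 j [-0.03  0.49  1.58  0.    1.07 -1.6 ]
0.172 t 29.56 p [ 0.672  -0.02    0.1713] F [ 1.2  0.3 -1.6] T [ 0.02 -0.07 -0.  ] w 0.0318 j [-0.03  0.5   1.59 -0.    1.05 -1.6 ]
0.169 t 29.81 p [ 0.6723 -0.02    0.1689] F [ 0.7  0.2 -0. ] T [0.01 0.   0.04] w 0.0318 j [-0.03  0.5   1.59 -0.    1.05 -1.6 ]
0.1675 t 30.06 p [ 0.6724 -0.02    0.1675] F [-0.7 -0.5 -0.6] T [0.04 0.01 0.04] w 0.032 j [-0.03  0.5   1.59  0.    1.05 -1.6 ]
0.1665 t 30.31 p [ 0.6724 -0.02    0.1665] F [ 0.6  0.7 -1.7] T [-0.05 -0.05  0.01] w 0.0319 j [-0.03  0.5   1.59 -0.    1.04 -1.6 ]
0.1655 t 30.56 p [ 0.6729 -0.02    0.1664] F [-0.9  0.2  5.3] T [-0.04  0.21 -0.04] w 0.0315 j [-0.03  0.51  1.59 -0.    1.04 -1.6 ]
0.1645 t 30.81 p [ 0.6734 -0.0201  0.1664] F [-1.3 -0.1 11.3] T [-0.03  0.42 -0.03] w 0.0316 j [-0.03  0.51  1.59 -0.    1.04 -1.6 ]
STOP
```

Floor contact came at z = 0.1664, the height predicted. Easing off, releasing and withdrawing.

```bash
python3 - <<'E'
from h import *
import pickle
bot.servo_line([.6726,-.0200,.1664],velocity=.05); bot.dwell(.1); st("ease")
hand.move_gripper(.085); st("open")
bot.servo_line([.6726,-.0200,.29],velocity=.12)
bot.reach([.45,.30,.32],down(np.pi/2)); bot.dwell(.2); st("away")
c={n:vision.read_camera(n) for n in("top","scene")}
pickle.dump(c,open("c7.pkl","wb"))
crop(c["scene"],(150,130,270,250),5,"s8");crop(c["top"],(190,60,310,180),5,"t8")
cv2.imwrite("pics/s8f.png",c["scene"]["frame"][...,::-1])
ce={}
for n,b in(("top",(235,95,270,135)),("scene",(190,150,230,215))):
    x0,y0,x1,y1=b
    m=cv2.inRange(cv2.cvtColor(c[n]["frame"][y0:y1,x0:x1],cv2.COLOR_RGB2HSV),(105,120,50),(130,255,255))
    M=cv2.moments(m,True); ce[n]=(M['m10']/M['m00']+x0,M['m01']/M['m00']+y0); print(n,ce[n],M['m00'],cast(c[n],ce[n],.181),cast(c[n],ce[n],.170))
print(tri(c["top"],ce["top"],c["scene"],ce["scene"]))
E
```

```text
ease t 31.16 p [ 0.6727 -0.02    0.1664] F [ 0.1 -0.4  2.3] T [-0.02 -0.    0.03] w 0.0319 j [-0.03  0.51  1.59  0.    1.04 -1.6 ]
open t 31.73 p [ 0.6726 -0.02    0.1663] F [ 0.5  0.7 -0.1] T [-0.01 -0.    0.01] w 0.085 j [-0.03  0.51  1.59 -0.    1.04 -1.6 ]
away t 34.56 p [0.4506 0.2994 0.3198] F [-0.1 -0.6 -0.9] T [ 0.05  0.01 -0.02] w 0.0848 j [ 0.58  0.16  1.73 -0.    1.25 -0.99]
top (252.46896551724137, 109.72413793103448) 145.0 [[ 0.67084617 -0.01862732  0.181     ]] [[ 0.67405041 -0.01883909  0.17      ]]
scene (204.20238095238096, 177.94642857142858) 168.0 [[ 0.67452552 -0.0119539   0.181     ]] [[ 0.67044027 -0.02520729  0.17      ]]
[ 0.67245937 -0.0187245   0.17539412]
```

View pics/s8.png

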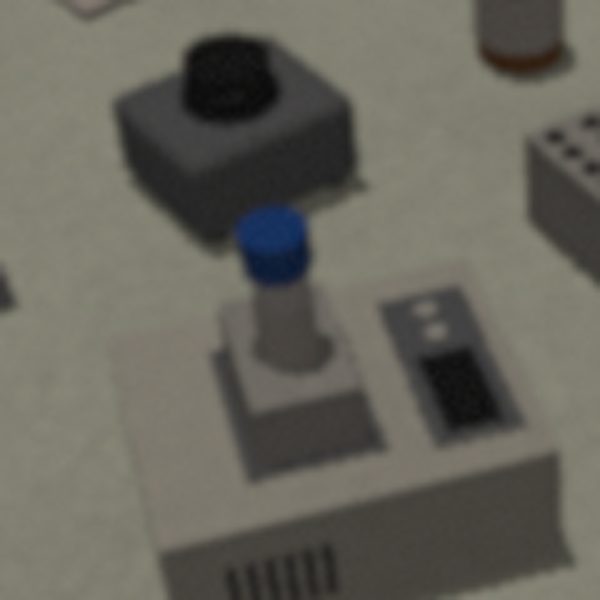

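View pics/t8.png

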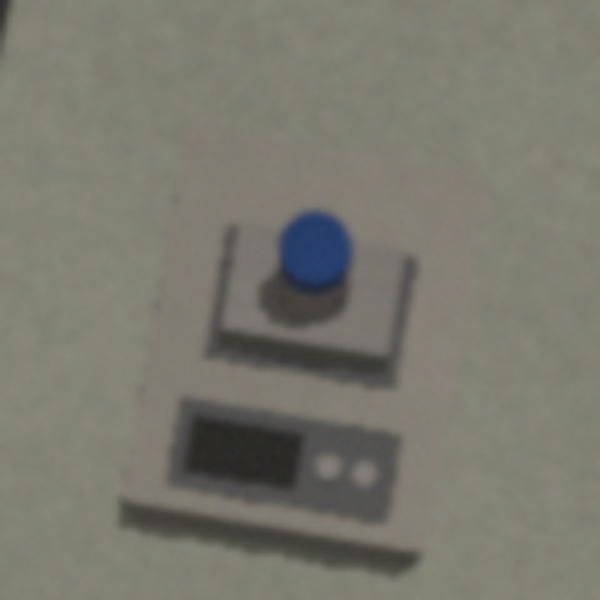

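View pics/s8f.png

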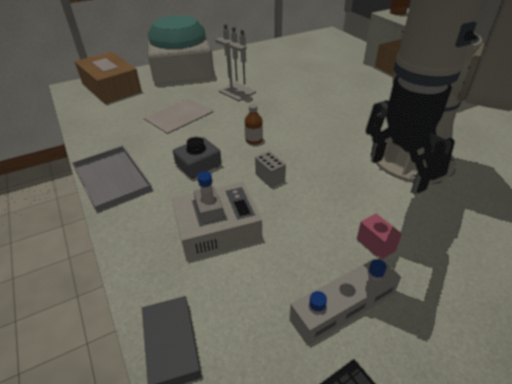

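The tube stands upright in the bore. Its cap centre, at about (0.6725, -0.019, 0.175), lies over the bore centre at the expected height. The block is home, the pad has sprung back, and everything else is where it was.

```bash
python3 -c "
from h import *
hand_in(); st('end')"
```

```text
the job is handed in; nothing more can be done
the job is handed in; nothing more can be done
```

I finished all three steps and handed the job in at about 35 s; no verdict is reported.

- **Heating block:** It went into the well with no sideways force and bottomed at the predicted height, then I pressed it down with about 14 N. Two camera views put the bore centre at (0.673, -0.020). Its top came out at 112 mm, against 111 mm when fully home.
- **Mixer pad:** I pressed the tall tube's foot down until the travel stopped, about 8 mm below first contact. I held it there for over 1.2 s at about 16 N, and the last pictures show the pad back up.
- **Tall tube:** It met the bore floor at the predicted height, and I released it there. The final views show it upright, with its cap within about 1.5 mm of the bore centre.
- **Everything else:** By eye in the last scene view, the other block, the short tubes, the bottle and the pink copy had not moved. The arm was well clear, touching nothing.

No check failed. The two camera views differed by 1–3 mm on the well's centre before insertion, so I used their average. Just after I lifted the tube, one picture suggested a lean of about 0.03 rad, well inside the limit.

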